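Turn the tall plaque over into the gluing tray

TASK

The bottle plaques lean on the drying rack with their medallion faces underneath. Take the tall rectangular one, turn it over and lay it flat on the floor of the gluing tray, inside the rim, with its medallion face up. Leave the round plaque and the short plaque where they are on the rack.

Things in the scene. Friction and masses are not known exactly. Their poses are not given: they have to be found in the camera images.
- plaque_mid (a point): Centre of the tall aluminium plaque's slab: 96 mm tall, 76 wide, 8 thick, 0.11 to 0.22 kg; a round medallion 38 mm across stands 5 mm proud on one face. x runs to its top edge, y across, z out of the medallion face. It leans 30 deg from upright on a wooden rack, top towards the robot, medallion underneath; the middle of its top edge is free on both faces, to be pinched through the thickness.
- tray: Fixed steel gluing tray with a dark rubber floor. Origin: centre of its underside, on the table; z up. Inside 116 mm along its x, 136 mm along its y; walls 4 mm thick, rim 21 mm and floor 5 mm above the table. The tall plaque fits lengthways along y, 20 mm to spare all round. Low loose things lie about 0.12 m from its centre along x, both ways; along y it is clear for 0.14 m both ways.
- round_plaque_mid (a point): Centre of the round aluminium plaque (84 mm across, 88 mm tall with its flat foot, 8 mm thick), to be left alone; axes as the tall one's. The three plaques lean side by side, 105 mm apart in any order, on a fixed rack: a board 14 mm thick on the table, with a lip 10 mm high along the plain-face side of their bottom edges (so lift a plaque straight up).
- short_plaque_mid (a point): Centre of the short rectangular aluminium plaque (62 mm tall, 76 mm wide, 8 mm thick), to be left alone; axes as the tall one's. Each plaque leans on two slanted 8 mm dowels, 27 mm either side of its middle, that reach 58 mm up its underside from the bottom edge; between and above them there is room for a finger.
There are look-alikes about, which are no part of the job. Leave any blue look-alike of the part that bears plaque_mid alone. What is shaped like the tray but brown is not meant.

How it is judged:
At the end, for the whole second after the job is handed in: The tall plaque lies flat (within 10 degrees) with its medallion face up, on the tray's floor (its centre under 14 mm above the tray's underside; 9 mm when it lies flat) and within 35 mm of the tray's centre, that is, inside the rim; the round and short plaques are within 20 mm of where they stood (angle between plaque_mid's own z axis and vertical below 0.175 rad and horizontal distance between plaque_mid and tray below 0.035 m and z of plaque_mid in the frame of tray below 0.014 m and distance of each of round_plaque_mid, short_plaque_mid from where it was at the start of the episode below 0.02 m); the robot touches nothing.
It fails at once if the round plaque is moved by more than 20 mm (distance of round_plaque_mid from where it was at the start of the episode above 0.02 m).
It fails at once if the short plaque is moved by more than 20 mm (distance of short_plaque_mid from where it was at the start of the episode above 0.02 m).
It also fails if it takes over 46 s, if anything falls off the work surface, if the arm or the gripper's body presses on something with over 40 N, if the wrist force passes 120 N, or if a joint passes its speed limit or range.

ROBOT

A 6-joint arm with a two-finger parallel gripper is mounted at the origin on the work surface. World frame = base frame: x ahead of the robot, y to its left, z up, the work surface at z = 0. Lengths are in m, angles in rad, forces in N, time in s.
With the tool pointing down it reaches from about 0.25 to 0.725 m from the base axis. Payload 4 kg.
Tool frame: the origin (TCP) lies midway between the tips of the shut fingers; the grasp point (between the pads) lies 19 mm behind it; z points along the fingers, y is the line along which they close (so a half turn about z gives the same grasp; the last joint's range is limited). The gripper opens to 85 mm and grips with 20 to 120 N. Pads are 22 mm wide; open, the fingers measure 114 mm over their backs; the gripper's body (76 mm by 85 mm) begins 54 mm behind the grasp point. The pads swing forward as they close: fully open they stand 13 mm farther back than shut.
Start: joints at [-1.171, 0.241, 0.005, 1.335, 0, 1.571], TCP at [0.195, -0.461, 0.231] pointing down, gripper open.
Joint ranges: [-2.72, 2.72], [-1.05, 1.87], [-1.09, 1.28], [-1.99, 2.15], [-1.42, 1.44], [-3.14, 3.14]. Speed limits (rad/s): [2.79, 2.79, 3.14, 3.14, 3.14, 3.14].

INTERFACE

Orientations are given as a unit quaternion [x, y, z, w].
In Python, from workcell import monitor, vision, job gives the robot as it stands.
- The arm moves only by the tool move_arm, never from a script. Its argument "moves" is a list that holds one entry, the list of rows, each a list of 5 numbers: the shift along the world's x, y, z in m, then the turn about the world's z in degrees, then the opening in per cent of the stroke, from 0 (shut) to 100 (fully open). In form: [[[x, y, z, turn, gripper], ...]]. A call has 1 to 5 rows; each row is the pose to reach, as a shift and turn from the pose commanded when the call began; what a row does not reach only later rows make up. A row lasts 1/8 s, in which the tool goes at most 62.5 mm and 10.7 degrees, less where a joint would pass 70% of its speed; a pose out of reach is approached as far as the arm can. A call with a gripper value outside its range is refused whole. The fingers move at their own pace and stop on an object; the grip force is fixed at half the most. Time passes only in rows, so rows that repeat a pose let the fingers close. It gives the time, the measured TCP pose, the force, the opening and the grip force at its end, in the units of the state.
- monitor.get_obs(): the state, without advancing time (a new reading comes with each control period).
- vision.camera(name): name is "side" or "top"; returns a dict with "color" (420x560x3 uint8, red, green, blue), "camera_matrix" (3x3 intrinsics, pixels), "k1" (the pictures are not rectified: a ray, as slopes to the right and down, at radius r is drawn at 1 + k1 r^2 times it, then the intrinsics apply), "eye" and "attitude" of the camera in the world. Camera axes: x right, y up, looking along -z (the intrinsics and any distortion apply to the point x, -y, -z); pixel columns grow to the right and rows downward; lengths in m; the calibration is good to about 2 mm. A picture is of the moment at which its call begins. There is no depth.
- job.job_done(): hands the job in; it is judged then, once.
The state is a dict: "clock": time; "joint_pos": joint angles; "joint_vel": joint speeds; "tau": joint torques, N m; "eef_pos": TCP position; "tool_rot": TCP orientation; "ft_force": force on the tool from outside, world axes, zero at the start; "ft_torque": the same for the moment, N m; "grip_width": finger opening in m; "grasp_force": force on a finger pad.
Only numpy, scipy, OpenCV 4.12 (cv2) and the standard library are available. Lean on these libraries where they do the work, as an engineer would, in place of code of your own. Each camera call takes 0.05 s, during which the arm holds its last target. There are 200 camera calls.

## Working session

There is one attempt and no reset: what is moved stays moved. The work goes in short steps, Python scripts to look and compute and a tool call to move; the robot and the scene stay as the last step left them, time stands still between calls to the robot, and variables do not carry over. Pictures are saved under pics/ and viewed, at most 10 in all, crops included, and the job is handed in when it is done.

Besides the shell and the picture viewer there is one more tool, called after "Emit:" as name(argument=value, ...) on one line, values as JSON. move_arm: Moves the arm, as the interface text tells. Its arguments: {"type":"object","properties":{"moves":{"type":"array","items":{"type":"array","items":{"type":"array","items":{"type":"number"}}}}},"required":["moves"]}

```bash
mkdir -p pics; cat > h.py <<'E'
import numpy as np, cv2
from scipy.spatial.transform import Rotation as R
from workcell import monitor, vision, job
def cam(n):
    c=vision.camera(n); return c
def Rm(c):
    a=np.array(c["attitude"],float)
    return R.from_quat(a).as_matrix() if a.size==4 else a.reshape(3,3)
def ray(c,u,v):
    K=np.array(c["camera_matrix"]); x=(u-K[0,2])/K[0,0]; y=(v-K[1,2])/K[1,1]
    r0=np.hypot(x,y); r=r0
    for _ in range(20): r=r0/(1+c["k1"]*r*r)
    s=r/r0 if r0>0 else 1
    return np.array(c["eye"]),Rm(c)@np.array([x*s,-y*s,-1.])
def onz(c,u,v,z):
    e,d=ray(c,u,v); return e+d*(z-e[2])/d[2]
def proj(c,p):
    q=Rm(c).T@(np.array(p)-c["eye"]); x=q[0]/-q[2]; y=-q[1]/-q[2]; s=1+c["k1"]*(x*x+y*y)
    K=np.array(c["camera_matrix"]); return K[0,0]*x*s+K[0,2],K[1,1]*y*s+K[1,2]
def save(c,f,crop=None,k=1):
    im=c["color"][...,::-1]
    if crop: a,b,w,h=crop; im=im[b:b+h,a:a+w]
    cv2.imwrite("pics/"+f,cv2.resize(im,None,fx=k,fy=k,interpolation=cv2.INTER_CUBIC))
E
python3 - <<'E'
from h import *
for n in("top","side"):
    c=cam(n); save(c,n+"0.png"); print(n,c["eye"],Rm(c).round(3).tolist(),c["camera_matrix"],c["k1"])
o=monitor.get_obs();print(o["eef_pos"],o["tool_rot"],o["grip_width"])
E
```

```text
top [ 0.40144383 -0.02467427  1.32234881] [[-0.0, 0.998, -0.068], [-1.0, -0.001, -0.012], [-0.012, 0.068, 0.998]] [[514.06404003   0.         282.51188721]
 [  0.         514.06404003 208.61000678]
 [  0.           0.           1.        ]] 0.04320648425200803
side [0.12344556 0.80620176 0.91356699] [[-0.917, 0.289, -0.275], [-0.399, -0.628, 0.669], [0.021, 0.723, 0.691]] [[540.2822084    0.         286.4893117 ]
 [  0.         540.2822084  195.70883932]
 [  0.           0.           1.        ]] -0.0260428361311751
[ 0.19438872 -0.4600287   0.23049735] [ 9.80084791e-01  1.98577108e-01 -2.04988264e-04 -9.44768250e-04] 0.0851549606952723
```

View pics/top0.png

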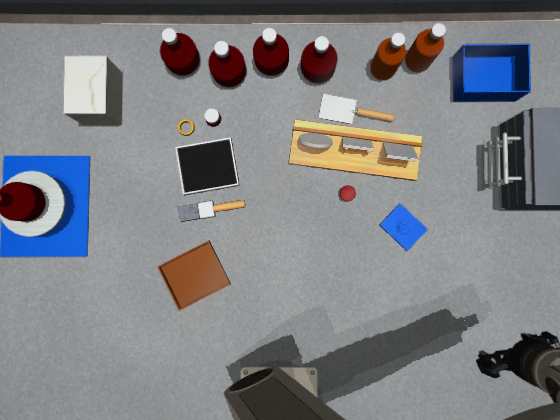

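View pics/side0.png

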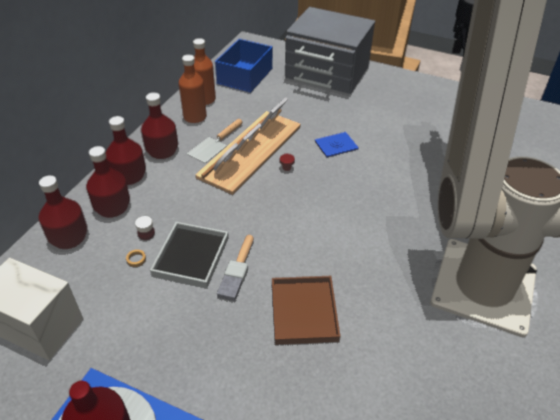

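The top picture shows the rack at about (357,150). It holds the round plaque at (315,142) and two rectangular ones at (357,146) and (400,153). The black-floored tray is at (207,166), the brown decoy at (195,275) and the blue plaque decoy at (404,227). Next I'll take a close crop from both cameras to choose between the two rectangular plaques.

```bash
python3 - <<'E'
from h import *
a=cam("top");b=cam("side")
A=cv2.resize(a["color"][110:190,280:430,::-1],None,fx=5,fy=5,interpolation=cv2.INTER_CUBIC)[:, :750]
B=cv2.resize(b["color"][80:200,190:310,::-1],None,fx=4.9,fy=4.9,interpolation=cv2.INTER_CUBIC)
cv2.imwrite("pics/ca.png",A);cv2.imwrite("pics/cb.png",B)
# tray: dark floor contour in both
h=cv2.cvtColor(a["color"],cv2.COLOR_RGB2HSV)
m=((h[...,2]<45)*255).astype(np.uint8); m[:, :150]=0;m[:130]=0;m[:,260:]=0;m[210:]=0
c=max(cv2.findContours(m,0,2)[0],key=cv2.contourArea);r=cv2.minAreaRect(c);print(r)
P=np.array([onz(a,*p,0.005) for p in cv2.boxPoints(r)]);print(P.round(4),P.mean(0))
m=cv2.inRange(h,(0,0,150),(180,50,255)); m[:, :165]=0;m[:132]=0;m[:,250:]=0;m[198:]=0
c=max(cv2.findContours(m,0,2)[0],key=cv2.contourArea);r=cv2.minAreaRect(c);print(r)
P=np.array([onz(a,*p,0.021) for p in cv2.boxPoints(r)]);print(P.round(4),P.mean(0))
E
```

```text
((206.83560180664062, 165.73489379882812), (43.44633102416992, 51.78802490234375), 79.99201965332031)
[[0.6465 0.2632 0.005 ]
 [0.6699 0.1313 0.005 ]
 [0.5583 0.1111 0.005 ]
 [0.5352 0.2424 0.005 ]] [0.60246249 0.18703374 0.005     ]
((207.0, 164.5), (65.0, 84.0), 90.0)
[[0.687  0.2924 0.021 ]
 [0.6868 0.0771 0.021 ]
 [0.5196 0.0765 0.021 ]
 [0.5199 0.2901 0.021 ]] [0.60334238 0.18402824 0.021     ]
```

View pics/ca.png

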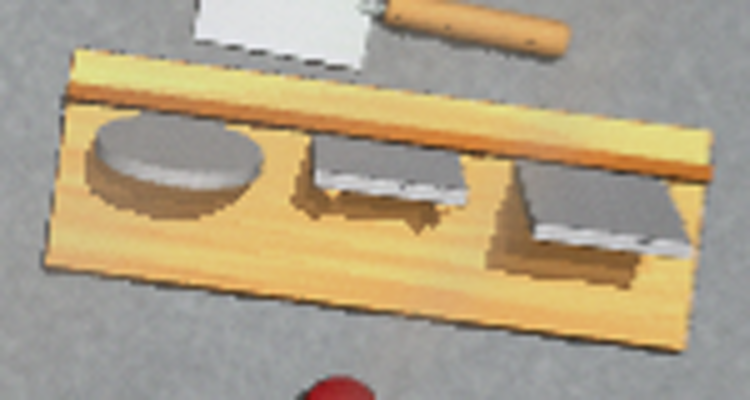

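View pics/cb.png

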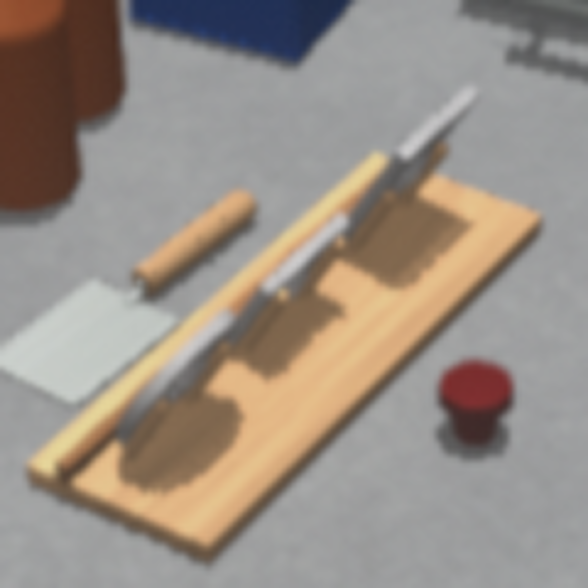

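The tall plaque is the right-hand one on the rack in the top view, at (402,153): its face is the longest of the three and it rises highest in the side crop, to (279,105). The others are the round plaque (315,142), the short one (357,146) and the blue decoy (404,227). Next I'll triangulate the tall plaque's top edge.

```bash
python3 - <<'E'
from h import *
a=cam("top");b=cam("side")
f=lambda x,y:((x+.5)/5-.5+280,(y+.5)/5-.5+110)
g=lambda x,y:((x+.5)/4.9-.5+190,(y+.5)/4.9-.5+80)
for n,z,p in(("lipL",.024,f(68,100)),("lipR",.024,f(710,181)),("tuL",.101,f(533,222)),("tuR",.101,f(690,241)),("tlL",.097,f(537,239)),("tlR",.097,f(690,257)),("bl",.018,f(518,165)),("br",.018,f(665,182)),("shTL",.07,f(315,175)),("shTR",.07,f(466,198))): print(n,onz(a,*p,z).round(4))
e1,d1=ray(a,*f(612,240)); e2,d2=ray(b,*g(437,123))
t=np.linalg.lstsq(np.c_[d1,-d2],e2-e1,rcond=None)[0];print(e1+d1*t[0],e2+d2*t[1])
# tray from side
h=cv2.cvtColor(b["color"],cv2.COLOR_RGB2HSV)
m=((h[...,2]<45)*255).astype(np.uint8); m[:220]=0;m[290:]=0;m[:,:140]=0;m[:,235:]=0
c=max(cv2.findContours(m,0,2)[0],key=cv2.contourArea);q=cv2.approxPolyDP(c,6,True)[:,0]
P=np.array([onz(b,*p,.005) for p in q.astype(float)]);print(P.round(3),P.mean(0))
E
```

```text
lipL [ 0.6921 -0.0361  0.024 ]
lipR [ 0.649  -0.3614  0.024 ]
tuL [ 0.615  -0.2573  0.101 ]
tuR [ 0.6055 -0.3315  0.101 ]
tlL [ 0.6075 -0.2599  0.097 ]
tlR [ 0.5985 -0.3324  0.097 ]
bl [ 0.6589 -0.2658  0.018 ]
br [ 0.6497 -0.3402  0.018 ]
shTL [ 0.6441 -0.1569  0.07  ]
shTR [ 0.6324 -0.2307  0.07  ]
[ 0.60663514 -0.29527876  0.09811195] [ 0.60647498 -0.29533897  0.09809841]Traceback (most recent call last):
  File "<stdin>", line 11, in <module>
ValueError: max() iterable argument is empty
```

Emit:
move_arm(moves=[[[0.055,0.02,0,9,100],[0.11,0.04,0,18,100],[0.165,0.06,0,27,100],[0.22,0.085,0,36,100],[0.22,0.085,0,36,100]]])

```text
clock: 0.92
eef_pos: [0.4181, -0.3733, 0.2306]
tool_rot: [0.869, 0.495, 0.0, -0.0]
ft_force: [0.2, -0.8, -0.2]
grip_width: 0.0855
grasp_force: 0.0
```

Emit:
move_arm(moves=[[[0.05,0.02,0,8,100],[0.1,0.04,0,16,100],[0.15,0.06,0,23.5,100],[0.2,0.079,0,23.5,100],[0.2,0.079,0,23.5,100]]])

```text
clock: 1.55
eef_pos: [0.6167, -0.295, 0.2287]
tool_rot: [0.751, 0.66, -0.0, -0.001]
ft_force: [-0.2, 0.3, -0.4]
grip_width: 0.0855
grasp_force: 0.0
```

Emit:
move_arm(moves=[[[-0.002,0,-0.05,0,100],[-0.002,0,-0.1,0,100],[-0.002,0,-0.13,0,100],[-0.002,0,-0.157,0,100],[-0.002,0,-0.157,0,100]]])

```text
clock: 2.17
eef_pos: [0.6091, -0.2969, 0.0717]
tool_rot: [0.753, 0.658, -0.001, -0.003]
ft_force: [-0.7, 0.8, 0.0]
grip_width: 0.0852
grasp_force: 0.0
```

Emit:
move_arm(moves=[[[0,0,0,0,40],[0,0,0,0,20],[0,0,0,0,0],[0,0,0,0,0],[0,0,0,0,0]]])

```text
clock: 2.8
eef_pos: [0.6204, -0.2983, 0.0805]
tool_rot: [0.752, 0.659, 0.005, 0.008]
ft_force: [8.0, 0.1, 8.7]
grip_width: 0.0139
grasp_force: 52.9
```

Emit:
move_arm(moves=[[[0,0,0.005,0,0],[0,0,0.01,0,0],[0,0,0.02,0,0],[0,0,0.03,0,0],[0,0,0.03,0,0]]])

```text
clock: 3.42
eef_pos: [0.6206, -0.298, 0.1108]
tool_rot: [0.752, 0.659, 0.005, 0.008]
ft_force: [7.5, 0.5, 11.7]
grip_width: 0.0094
grasp_force: 56.0
```

```bash
python3 - <<'E'
from h import *
a=cam("top");b=cam("side")
A=cv2.resize(a["color"][80:220,260:450,::-1],None,fx=2.1,fy=2.1);B=cv2.resize(b["color"][60:200,190:340,::-1],(420,392))
H=max(A.shape[0],B.shape[0]);pad=lambda x:cv2.copyMakeBorder(x,0,H-x.shape[0],0,0,0)
cv2.imwrite("pics/g1.png",np.hstack([pad(A)[:, :380],pad(B)]))
o=monitor.get_obs();print(o["eef_pos"],o["grip_width"],o["grasp_force"],o["ft_force"])
E
```

```text
[ 0.62045962 -0.29803409  0.11110184] 0.009706361671474064 55.96192262135446 [ 8.16970901 -0.33330055 11.42230216]
```

View pics/g1.png

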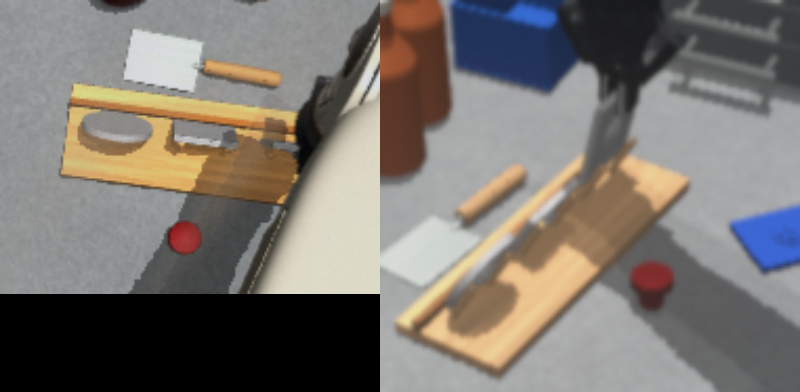

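The gripper holds the tall plaque at (600,140) in the side half and it is nearly upright. The round and short plaques haven't moved.

Emit:
move_arm(moves=[[[0,0,0.03,0,0],[0,0,0.07,0,0],[0,0,0.11,0,0],[0,0,0.13,0,0],[0,0,0.13,0,0]]])

```text
clock: 4.15
eef_pos: [0.6136, -0.2969, 0.2366]
tool_rot: [0.752, 0.659, 0.001, 0.002]
ft_force: [0.9, 0.6, -1.1]
grip_width: 0.0065
grasp_force: 63.4
```

Emit:
move_arm(moves=[[[0,0.036,0,9,0],[0,0.072,0,18,0],[0,0.108,0,27,0],[0,0.144,0,36,0],[0,0.18,0,45,0]]])

```text
clock: 4.78
eef_pos: [0.6115, -0.1152, 0.2321]
tool_rot: [0.441, 0.898, -0.0, -0.002]
ft_force: [0.5, -0.3, -1.7]
grip_width: 0.0064
grasp_force: 63.3
```

Emit:
move_arm(moves=[[[0,0.036,0,9,0],[0,0.072,0,18,0],[0,0.108,0,27,0],[0,0.144,0,36,0],[0,0.18,0,45,0]]])

```text
clock: 5.4
eef_pos: [0.6115, 0.0645, 0.2321]
tool_rot: [0.064, 0.998, -0.0, -0.002]
ft_force: [-0.7, 0.6, -0.7]
grip_width: 0.0067
grasp_force: 63.3
```

Emit:
move_arm(moves=[[[0,0.038,0,9,0],[-0.002,0.075,0,17.6,0],[-0.002,0.075,0,17.6,0],[-0.002,0.075,0,17.6,0]]])

```text
clock: 5.9
eef_pos: [0.6099, 0.1381, 0.2328]
tool_rot: [-0.087, 0.996, -0.0, -0.001]
ft_force: [-0.6, -0.4, -1.6]
grip_width: 0.0064
grasp_force: 63.3
```

```bash
python3 - <<'E'
from h import *
b=cam("side");o=monitor.get_obs();print(o["eef_pos"],o["tool_rot"],o["joint_pos"])
save(b,"t1.png",(100,130,200,180),3)
E
```

```text
[0.61014774 0.13759577 0.23315585] [-8.65417022e-02  9.96247642e-01 -3.61914283e-04 -1.01925397e-03] [ 2.22016448e-01  4.99919468e-01  3.88483080e-01  1.46147748e+00
 -4.42103393e-04  4.87166285e-02]
```

View pics/t1.png

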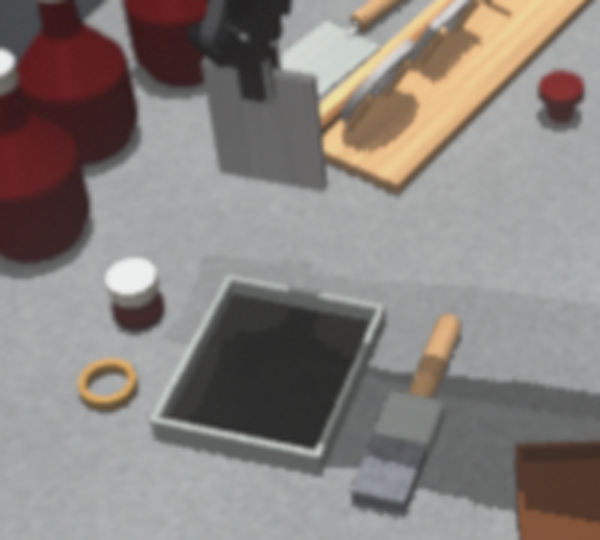

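The side view shows the plaque hanging upright at (265,125) in the crop, with its plain face toward the camera and the +y side. The tray is below it with corners at (232,278), (383,306), (320,465) and (153,425). I'll measure the corners of both.

```bash
python3 - <<'E'
from h import *
b=cam("side");o=monitor.get_obs();T=np.array(o["eef_pos"])
Rt=R.from_quat(o["tool_rot"]).as_matrix();n=Rt[:,1];print("tool y",n,Rt[:,2])
f=lambda x,y:((x+.5)/3-.5+100,(y+.5)/3-.5+130)
for p in((208,62),(320,80),(220,173),(327,188)):
    e,d=ray(b,*f(*p)); q=e+d*(((T-e)@n+.004)/(d@n)); print(q.round(4),"x across",((q-T)@Rt[:,0]).round(4))
P=np.array([onz(b,*f(*p),.021) for p in((232,278),(384,305),(323,455),(153,421))]);print(P.round(4),P.mean(0))
E
```

```text
tool y [-1.72029923e-01  9.85091622e-01 -4.48119893e-04] [-1.34105283e-03 -6.89093871e-04 -9.99998863e-01]
[0.6421 0.1469 0.2545] x across -0.0329
[0.5672 0.1339 0.2558] x across 0.0432
[0.6468 0.1477 0.1562] x across -0.0378
[0.5703 0.1344 0.1609] x across 0.0398
[[0.6696 0.1259 0.021 ]
 [0.5525 0.1025 0.021 ]
 [0.5251 0.2424 0.021 ]
 [0.6467 0.2657 0.021 ]] [0.5984774  0.18412971 0.021     ]
```

Emit:
move_arm(moves=[[[0.002,0,-0.05,0,0],[0.002,0,-0.1,0,0],[0.002,0,-0.135,0,0],[0.002,0,-0.147,0,0],[0.002,0,-0.147,0,0]]])

```text
clock: 6.62
eef_pos: [0.6126, 0.1376, 0.0871]
tool_rot: [-0.087, 0.996, -0.0, -0.0]
ft_force: [0.6, 0.4, -0.9]
grip_width: 0.0068
grasp_force: 63.3
```

Emit:
move_arm(moves=[[[0,0,-0.002,0,0],[0,0,-0.004,0,0],[0,0,-0.006,0,0],[0,0,-0.006,0,0]]])

```text
clock: 7.12
eef_pos: [0.6126, 0.1385, 0.0815]
tool_rot: [-0.087, 0.996, 0.0, 0.0]
ft_force: [-1.0, 0.1, -1.2]
grip_width: 0.0068
grasp_force: 63.3
```

Emit:
move_arm(moves=[[[0,0,-0.002,0,0],[0,0,-0.003,0,0],[0,0,-0.004,0,0]]])

```text
clock: 7.5
eef_pos: [0.6129, 0.1386, 0.0793]
tool_rot: [-0.087, 0.996, 0.0, 0.001]
ft_force: [-3.3, -1.0, 12.5]
grip_width: 0.0066
grasp_force: 65.2
```

Emit:
move_arm(moves=[[[0,0,0.002,0,40],[0,0,0.002,0,45],[0,0,0.002,0,45],[0,0,0.002,0,45]]])

```text
clock: 8.0
eef_pos: [0.6125, 0.1384, 0.079]
tool_rot: [-0.087, 0.996, -0.0, -0.0]
ft_force: [0.1, -0.4, -0.1]
grip_width: 0.0383
grasp_force: 0.0
```

```bash
python3 - <<'E'
from h import *
b=cam("side");save(b,"t2.png",(100,130,200,180),3)
E
```

```text
(no output)
```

View pics/t2.png

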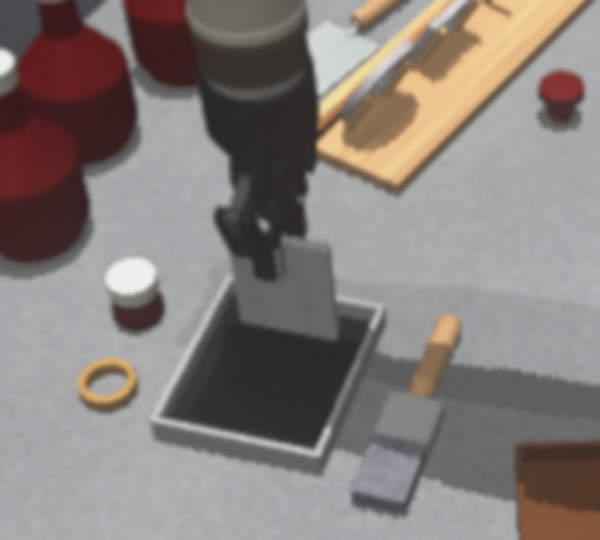

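The plaque stands upright on the tray floor, with its bottom edge from (238,320) to (338,338), between the open fingers. I'll tip it toward +y onto the front finger.

Emit:
move_arm(moves=[[[-0.001,0.008,0,0,45],[-0.002,0.014,0,0,45],[-0.004,0.02,0,0,45],[-0.005,0.026,0,0,45],[-0.005,0.03,0,0,45]]])

```text
clock: 8.68
eef_pos: [0.6075, 0.169, 0.0793]
tool_rot: [-0.087, 0.996, 0.0, 0.0]
ft_force: [0.2, 0.2, -0.3]
grip_width: 0.0381
grasp_force: 0.0
```

Emit:
move_arm(moves=[[[0,0,0,0,45],[-0.001,0.004,-0.01,0,55],[-0.002,0.008,-0.02,0,65],[-0.002,0.01,-0.028,0,75],[-0.002,0.01,-0.028,0,75]]])

```text
clock: 9.3
eef_pos: [0.6046, 0.1783, 0.0498]
tool_rot: [-0.087, 0.996, -0.0, -0.001]
ft_force: [-0.6, -0.2, -0.5]
grip_width: 0.0642
grasp_force: 0.2
```

```bash
python3 - <<'E'
from h import *
b=cam("side");save(b,"t3.png",(100,130,200,180),3)
E
```

```text
(no output)
```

View pics/t3.png

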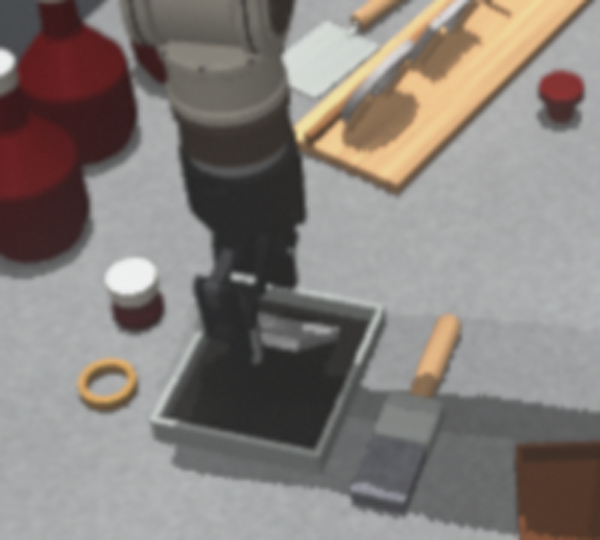

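The plaque leans forward on the front finger, with its top edge near (300,330). I'll slide the finger out and let it settle.

Emit:
move_arm(moves=[[[-0.001,0.008,-0.006,0,80],[-0.003,0.018,-0.008,0,90],[-0.005,0.028,-0.008,0,95],[-0.006,0.035,0,0,95],[-0.006,0.035,0.03,0,95]]])

```text
clock: 9.98
eef_pos: [0.598, 0.214, 0.0803]
tool_rot: [-0.088, 0.996, -0.001, -0.002]
ft_force: [0.4, 0.2, 0.1]
grip_width: 0.0809
grasp_force: 0.0
```

Emit:
move_arm(moves=[[[0,0,0.05,0,95],[-0.02,0.03,0.1,0,95],[-0.08,0.03,0.15,0,95],[-0.14,0.03,0.18,0,95],[-0.2,0.03,0.2,0,95]]])

```text
clock: 10.6
eef_pos: [0.4175, 0.244, 0.2766]
tool_rot: [-0.087, 0.996, 0.001, 0.002]
ft_force: [0.6, 1.4, 0.6]
grip_width: 0.0812
grasp_force: 0.0
```

Emit:
move_arm(moves=[[[-0.03,-0.04,0,0,95],[-0.06,-0.08,0,0,95],[-0.06,-0.12,0,0,95],[-0.06,-0.16,0,0,95],[-0.06,-0.16,0,0,95]]])

```text
clock: 11.22
eef_pos: [0.3585, 0.0819, 0.2752]
tool_rot: [-0.085, 0.996, -0.0, 0.001]
ft_force: [0.2, 0.4, 0.1]
grip_width: 0.0808
grasp_force: 0.0
```

```bash
python3 - <<'E'
from h import *
a=cam("top");b=cam("side")
A=cv2.resize(a["color"][110:210,160:440,::-1],None,fx=2.8,fy=2.8);B=cv2.resize(b["color"][70:300,130:330,::-1],None,fx=1.38,fy=1.38)
w=max(A.shape[1],B.shape[1]);p=lambda x:cv2.copyMakeBorder(x,0,0,0,w-x.shape[1],0)
cv2.imwrite("pics/f.png",np.vstack([p(A),p(B)]))
E
```

```text
(no output)
```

View pics/f.png

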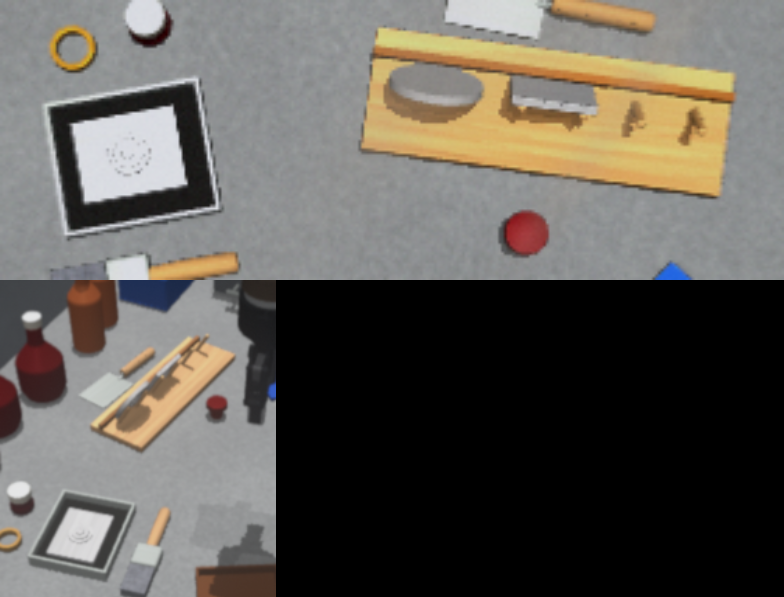

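The plaque lies flat and centred in the tray, medallion up, at (128,155). The round and short plaques are still in place at (435,88) and (552,95).

```bash
python3 -c "
from workcell import job;print(job.job_done())"
```

```text
the job is handed in; nothing more can be done
None
```

The tall plaque lies flat, medallion up and centred on the gluing tray's floor, the round and short plaques still stand in place on the rack, and the job is handed in after about 11 s of robot time; no verdict came back.

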